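Open the spark-plug box in the garage office

TASK

Open the box whose sliding lid has the red grip: lift the lid by its grip over the stop lip, slide it out of the grooves until it is clear of the box, then set it down (do not drop it), grip upward, in the middle of the black mat and let go. Leave the blue-grip lid where it is, in its own box.

Things in the scene. Friction and masses are not known exactly. Their poses are not given: they have to be found in the camera images.
- plug_box: Fixed plywood box, 112 (x) x 150 (y) x 57 mm, of the red-grip lid. Origin: centre of underside, on the desk. Grooves along its y; exit at -y, wall at +y. Lid rests on ledges at height 32; stop lip at the exit (y -75 to -69) tops at 38; rails over its long edges (|x| > 36) at height 52 to 57: raise it level by about 10 (over 6, under 14). Side play 5. Clear when slid 145 towards -y.
- red_lid: Loose white lid of plug_box, about 0.12 kg: plate 90 (x) x 134 (y) x 6 mm, axes as its box's at the start. Origin: centre of the plate's underside, at the start 32 mm above the desk. Red upright grip 40 (x) x 14 (y) x 40 mm centred at y = -45, rising from 6 to 46 mm above the origin. Pinched across its 14 mm (fingers closing along y) the lid stays level.
- blue_lid: The same kind of lid with a blue grip, in an identical fixed box beside the first (either may be the nearer one): leave it. Origin: centre of the plate's underside.
- mat: Black rubber mat fixed to the desk, 220 x 220 x 4 mm. Origin: centre of its underside; its top is 4 mm above the desk.

How it is judged (in metres and radians):
On the way, in this order (a step that is already met when the one before it is completed fails the run):
1. the red-grip lid has been raised over the stop lip and is part way out, still in its grooves (y of red_lid in the frame of plug_box between -0.13 and -0.02 m and x of red_lid in the frame of plug_box between -0.02 and 0.02 m and z of red_lid in the frame of plug_box between 0.032 and 0.06 m), for 0.05 s.
2. the lid is clear of the box (y of red_lid in the frame of plug_box below -0.142 m), for 0.05 s.
3. the lid is lowered onto the middle of the mat while still held (horizontal distance between red_lid and mat below 0.04 m and z of red_lid in the frame of mat below 0.03 m and contact force between the fingers and red_lid above 0.5 N), for 0.05 s.
At the end, for the whole second after the job is handed in: The red-grip lid lies flat (within 6 degrees), grip upward and at rest on the black mat, its centre within 40 mm of the mat's centre, released; the blue-grip lid is within 15 mm of where it was (horizontal distance between red_lid and mat below 0.04 m and z of red_lid in the frame of mat below 0.01 m and angle between red_lid's own z axis and vertical below 0.1 rad and linear speed of red_lid below 0.02 m/s and distance of blue_lid from where it was at the start of the episode below 0.015 m); the robot touches nothing.
It fails at once if the blue-grip lid is moved by more than 15 mm (distance of blue_lid from where it was at the start of the episode above 0.015 m).
It also fails if it takes over 46 s, if anything falls off the work surface, if the arm or the gripper's body presses on something with over 40 N, if the wrist force passes 120 N, or if a joint passes its speed limit or range.

ROBOT

A 7-joint arm with a two-finger parallel gripper is mounted at the origin on the work surface. World frame = base frame: x ahead of the robot, y to its left, z up, the work surface at z = 0. Lengths are in mm, angles in rad, forces in N, time in s.
With the tool pointing down it reaches from about 400 to 900 mm from the base axis. Payload 5.5 kg.
Tool frame: the origin (TCP) lies on the centre line of the jaws, within the pads' length; the fingertips stand 25 mm ahead of it and the grasp point (between the pads) lies 6 mm ahead of it; z points along the fingers, y is the line along which they close (so a half turn about z gives the same grasp; the last joint's range is limited). The gripper opens to 92 mm and grips with 3 to 60 N. Pads are 19 mm wide; open, the fingers measure 130 mm over their backs; the gripper's body (75 mm by 190 mm) begins 47 mm behind the grasp point.
Start: joints at [-1.055, 0.501, -0.427, 1.55, 0.221, 1.138, -0.21], TCP at [162.536, 629.35, 216.129] pointing down, gripper open.
Joint ranges: [-2.88, 2.88], [-0.31, 2.03], [-1.54, 1.56], [0.2, 2.42], [-1.41, 4.55], [0.19, 2.02], [-2.57, 2.57]. Speed limits (rad/s): [2.57, 2.57, 3.14, 3.14, 3.14, 3.14, 3.14].

INTERFACE

Orientations are given as [roll, pitch, yaw] about the fixed x, y, z axes, in that order (R = Rz(yaw) Ry(pitch) Rx(roll)).
In Python, from station import manip, get_image, camera_params, workorder, finder, status gives the robot as it stands. Calls block until the motion is done:
- manip.reach(position, orientation): joint-space move of the TCP to a pose.
- manip.move_linear(position, rot=None, vel=150, max_force=None): straight line of the TCP; rot=None keeps the orientation; vel is the mean speed in mm/s. With max_force (N) it stops when the force on the tool has changed by that much, and returns True; else False.
- manip.move_j(angles): joint-space move.
- manip.open_jaws() and manip.grab(f_grip=None): open the fingers fully, or close them until they stop; f_grip is the grip in N (None keeps the last).
- manip.dwell(seconds).
- manip.solve_ik(position, orientation): joint angles nearest the present ones, or None.
- get_image(name): name is "scene" or "top"; returns the picture (384x512x3 uint8, red, green, blue); there is no depth.
- camera_params(name): a dict with "vfov" (degrees; the focal length in pixels is half the picture's height over the tangent of half this angle, whatever the lens; pixels are square), "cx", "cy" (the principal point, pixels), "extrinsics" (4x4, takes a point from camera to world coordinates). Camera axes: x right, y down, z forward; pixel columns grow to the right and rows downward; lengths in mm; the calibration is good to about 2 mm. A picture is of the moment at which its call begins. camera_params takes no time and is no camera call.
A pose or a line that the arm cannot do raises manip.Unreachable and nothing moves.
- workorder.close_job(): hands the job in; it is judged then, once.
Trained networks look in the newest picture that a camera, given by its name, has taken for a name from the list of things; names that differ only in an ending like _2 or _b are one class to them, and where a whole thing is asked for, a point or a joint stands for the part that bears it (a point fixed in the world has none). Each returns a list of dicts, best first, with "score" (0 to 1); they miss things now and then, are a little off and sometimes report something else, mostly with a low value. They report only what shows in the picture. A call takes as long as a camera call.
- finder.outline_of(target, camera): "pixels" (384x512 bool, what is visible of it) and "rect" ([left, top, right, bottom] in pixels, round what is visible of it).
- finder.place_of(target, camera): "pixel" ([column, row] in pixels: a listed point, or the origin of a listed thing).
Readings, each from a call of its own:
- status.read_t(): time.
- status.read_qpos(): joint angles.
- status.read_qd(): joint speeds.
- status.read_tau(): joint torques, N m.
- status.read_ee_pos(): TCP position.
- status.read_orientation(): TCP orientation.
- status.read_wrist_force(): force on the tool from outside, world axes, zero at the start.
- status.read_torque(): the same for the moment, N m.
- status.read_gripper_width(): finger opening in mm.
- status.read_gripper_force(): force on a finger pad.
Only numpy, scipy, OpenCV 4.12 (cv2) and the standard library are available. Lean on these libraries where they do the work, as an engineer would, in place of code of your own. Each camera call takes 0.05 s, during which the arm holds its last target. There are 200 camera calls.

## Working session

There is one attempt and no reset: what is moved stays moved. The work goes in short steps, each a Python script; the robot and the scene stay as the last script left them, time stands still between calls to the robot, and variables do not carry over. Pictures are saved under pics/ and viewed, at most 10 in all, crops included, and the job is handed in when it is done.

```bash
mkdir -p pics; python3 - <<'E'
from station import *
import cv2,numpy as np
for c in("scene","top"):
    im=get_image(c);cv2.imwrite(f"pics/{c}0.png",im[:,:,::-1]);p=camera_params(c);print(c,p["vfov"],p["cx"],p["cy"],np.round(p["extrinsics"],3).tolist())
    for t in("plug_box","red_lid","blue_lid","mat"):
        for f in finder.place_of(t,c)[:2]: print(t,'place',np.round(f["pixel"],1),round(f["score"],2))
        for f in finder.outline_of(t,c)[:2]:
            print(t,'outline',f["rect"],round(f["score"],2),cv2.minAreaRect(np.argwhere(f["pixels"])[:,::-1].astype(np.float32)))
print(status.read_t(),status.read_orientation())
E
```

```text
scene 56.33163442461845 253.92423304561098 191.07749297806865 [[-0.872, 0.374, -0.317, 765.79], [0.49, 0.668, -0.56, 314.483], [0.003, -0.644, -0.765, 550.82], [0.0, 0.0, 0.0, 1.0]]
plug_box place [333.3 246.4] 0.64
plug_box outline [281.6, 189.4, 399.6, 298.6] 0.66 ((337.149658203125, 238.4918212890625), (102.48058319091797, 77.9569320678711), 47.56377029418945)
red_lid place [332.1 239.8] 0.95
red_lid outline [302.8, 200.6, 380.8, 272.5] 0.87 ((341.25, 234.75), (80.61016845703125, 36.062442779541016), 45.0)
blue_lid place [248.9 305. ] 0.94
blue_lid outline [205.7, 257.5, 297.9, 351.1] 0.72 ((251.00001525878906, 300.0), (87.68124389648438, 49.497474670410156), 45.0)
mat place [205.  149.9] 0.95
mat outline [136.0, 109.2, 272.7, 208.4] 0.91 ((204.1854705810547, 150.93975830078125), (79.4117202758789, 113.31201171875), 60.68999481201172)
top 54.8697451259801 253.5901828158979 188.98780777684507 [[-0.013, -0.98, 0.197, 434.212], [-1.0, 0.013, -0.004, -56.438], [0.002, -0.197, -0.98, 742.717], [0.0, 0.0, 0.0, 1.0]]
plug_box place [169.5 237.5] 0.25
red_lid place [170.6 237.8] 0.79
red_lid outline [134.4, 214.0, 209.8, 258.8] 0.97 ((171.57000732421875, 239.15322875976562), (39.985435485839844, 73.18826293945312), 83.8844985961914)
blue_lid place [163.2 147.5] 0.57
blue_lid outline [126.7, 121.4, 200.7, 166.1] 0.64 ((161.41177368164062, 144.14706420898438), (34.92512893676758, 67.66743469238281), 75.96376037597656)
mat place [344.6 191.8] 0.83
mat outline [282.1, 131.4, 408.8, 254.5] 0.62 ((344.02587890625, 191.14938354492188), (107.8200912475586, 111.19302368164062), 80.18070220947266)
0.9 [ 3.14151232e+00 -3.36103873e-05  2.88878730e+00]
```

View pics/scene0.png

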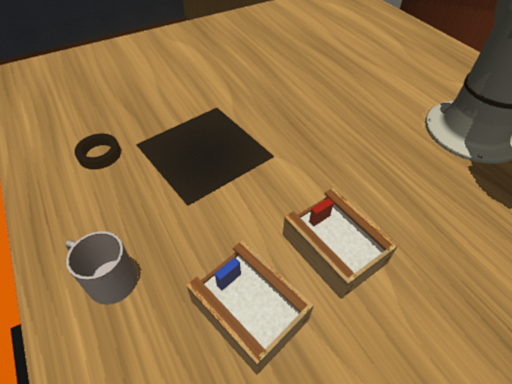

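View pics/top0.png

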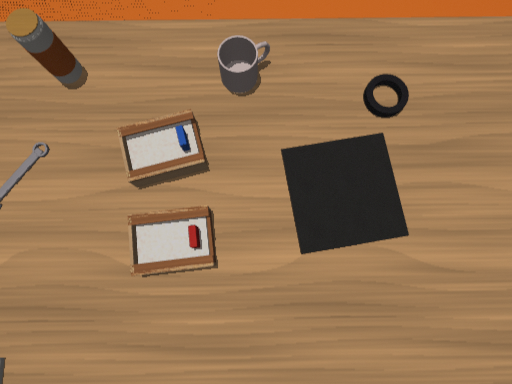

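The red-grip box is the one nearer the robot: grip at about (194,237) in top and (321,212) in scene. The blue box is beside it, and the mat is at about (344,192) in top and (205,150) in scene. Both lids exit towards world −y, towards the mat. Next I'll fit poses to the silhouettes.

```bash
cat > fit.py <<'E'
from station import *
import cv2,numpy as np
from scipy.optimize import minimize
def proj(c,P):
    p=camera_params(c);f=192/np.tan(np.radians(p["vfov"]/2));q=(np.c_[P,np.ones(len(P))]@np.linalg.inv(p["extrinsics"]).T)
    return q[:,:2]/q[:,2:3]*f+[p["cx"],p["cy"]]
def ray(c,px,z):
    p=camera_params(c);f=192/np.tan(np.radians(p["vfov"]/2));E=np.array(p["extrinsics"])
    d=np.c_[(np.atleast_2d(px)-[p["cx"],p["cy"]])/f,np.ones(len(np.atleast_2d(px)))]@E[:3,:3].T
    return E[:3,3]+d*((z-E[2,3])/d[:,2:3])
def block(pose,c0,s):
    x,y,a=pose;g=np.array(np.meshgrid(*[[-.5,.5]]*3)).reshape(3,-1).T*s+c0
    R=np.array([[np.cos(a),-np.sin(a)],[np.sin(a),np.cos(a)]])
    return np.c_[g[:,:2]@R.T+[x,y],g[:,2]]
K=4
def iou(c,P,m):
    h=cv2.convexHull(((proj(c,P)+.5)*K-.5).astype(np.float32))
    s=np.zeros((384*K,512*K),np.uint8);cv2.fillConvexPoly(s,np.round(h*16).astype(int),1,shift=4)
    M=m.repeat(K,0).repeat(K,1);return (s.astype(bool)&M).sum()/(s.astype(bool)|M).sum()
def fit(x0,items):
    f=lambda v:-sum(w*iou(c,block((v[0],v[1],v[2]/100),c0,s),m) for c,c0,s,m,w in items)
    x0=np.array([x0[0],x0[1],x0[2]*100]);S=np.vstack([x0,x0+np.diag([8,8,8])])
    r=minimize(f,x0,method="Nelder-Mead",options=dict(initial_simplex=S,xatol=.1,fatol=1e-4,maxfev=200))
    v=r.x;v[2]/=100;return v,[round(iou(c,block(v,c0,s),m),3) for c,c0,s,m,w in items]
def red(im):
    h=cv2.cvtColor(im,cv2.COLOR_RGB2HSV).astype(int);m=((h[...,0]<6)|(h[...,0]>174))&(h[...,1]>190)&(h[...,2]>60)
    n,l,st,_=cv2.connectedComponentsWithStats(m.astype(np.uint8));return l==1+st[1:,4].argmax()
E
python3 - <<'E'
from fit import *
I={c:get_image(c) for c in("scene","top")}
R={c:red(I[c]) for c in I}
print({c:(R[c].sum(),np.argwhere(R[c]).mean(0)[::-1]) for c in R})
O=lambda t,c:(finder.outline_of(t,c) or [None])[0]
for c in I: print(c,'lid',ray(c,finder.place_of("red_lid",c)[0]["pixel"],32),'mat',ray(c,finder.place_of("mat",c)[0]["pixel"],0))
mm={c:O("mat",c)["pixels"] for c in I}
m0=ray("top",[344.6,191.8],0)[0]
for cs in (["scene"],["top"],["scene","top"]): print('mat',cs,fit([m0[0],m0[1],.1],[(c,np.array([0,0,2]),[220,220,4],mm[c],1) for c in cs]))
b=O("plug_box","scene")["pixels"];bt=O("plug_box","top");print('bt',bt and (bt["score"],bt["rect"]))
p0=ray("top",[170.6,237.8],32)[0]
B=np.array([0,0,28.5]);G=np.array([0,-45,58])
bx=[("scene",B,[112,150,57],b,1)]
if bt and bt["score"]>.5: bx.append(("top",B,[112,150,57],bt["pixels"],1))
gr=[(c,G,[40,14,40],R[c],1) for c in R]
for n,it in(('box',bx),('grip',gr),('gscene',gr[:1]),('gtop',gr[1:]),('all',bx+gr)): 
    for a in (-.1,.1): v,q=fit([p0[0],p0[1],a],it);print(n,np.round(v,3),q)
big=cv2.resize(I["top"][190:290,110:270],None,fx=5,fy=5,interpolation=cv2.INTER_CUBIC)
for s,c0 in(((112,150,57),B),((40,14,40),G)):
    for p in (proj("top",block(v,c0,s))+.5-[110,190])*5: cv2.circle(big,tuple(int(i) for i in p),4,(0,255,0),-1)
cv2.imwrite("pics/crop.png",big[:,:,::-1])
E
```

```text
{'scene': (np.int64(153), array([322.38562092, 205.54901961])), 'top': (np.int64(147), array([193.02040816, 236.02040816]))}
scene lid [[484.64669151  99.38886662  32.        ]] mat [[ 580.44626702 -248.94608717    0.        ]]
top lid [[481.81390557  95.72583673  32.        ]] mat [[ 575.92549966 -242.69054334    0.        ]]
mat ['scene'] (array([ 5.78798447e+02, -2.44063219e+02,  1.48698654e-01]), [np.float64(0.981)])
mat ['top'] (array([ 5.77842913e+02, -2.42014852e+02,  1.53315259e-01]), [np.float64(0.982)])
mat ['scene', 'top'] (array([ 5.78332974e+02, -2.43383118e+02,  1.53967194e-01]), [np.float64(0.979), np.float64(0.978)])
bt (0.98, [132.6, 204.1, 215.7, 277.6])
box [4.80474e+02 9.67540e+01 1.07000e-01] [np.float64(0.584), np.float64(0.435)]
box [4.8059e+02 9.6466e+01 1.0900e-01] [np.float64(0.584), np.float64(0.435)]
grip [4.72607e+02 9.44360e+01 2.53000e-01] [np.float64(0.345), np.float64(0.574)]
grip [4.72522e+02 9.40200e+01 2.43000e-01] [np.float64(0.347), np.float64(0.571)]
gscene [4.52739e+02 7.82390e+01 3.39000e-01] [np.float64(0.369)]
gscene [4.55292e+02 8.12670e+01 3.59000e-01] [np.float64(0.371)]
gtop [4.73769e+02 9.52530e+01 2.72000e-01] [np.float64(0.575)]
gtop [4.72255e+02 9.49390e+01 2.61000e-01] [np.float64(0.574)]
all [4.80209e+02 9.59990e+01 1.09000e-01] [np.float64(0.581), np.float64(0.434), np.float64(0.329), np.float64(0.565)]
all [4.80295e+02 9.59330e+01 1.10000e-01] [np.float64(0.581), np.float64(0.434), np.float64(0.329), np.float64(0.565)]
```

View pics/crop.png

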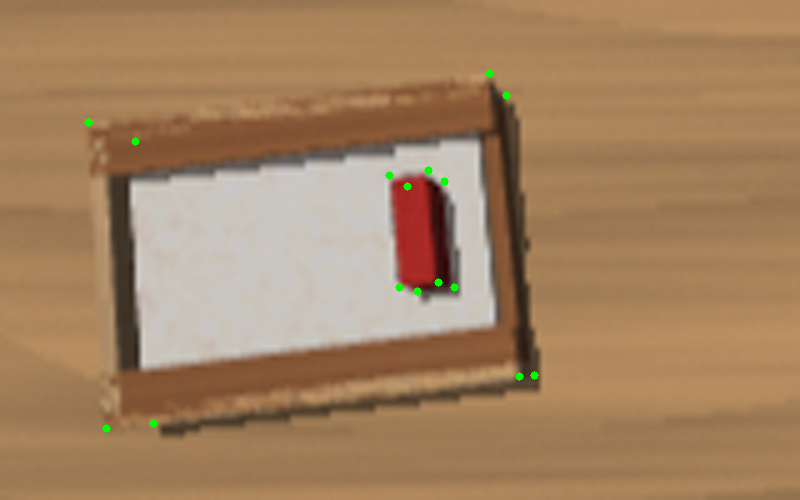

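The crop shows the fitted corners close to the picture, but the box mask lacked the lid interior and the red mask lacked the shaded grip face. I'll use filled hulls and refit.

```bash
python3 - <<'E'
from fit import *
I={c:get_image(c) for c in("scene","top")}
def hull(m):
    o=np.zeros(m.shape,np.uint8);cv2.fillConvexPoly(o,cv2.convexHull(np.argwhere(m)[:,::-1].astype(np.int32)),1);return o>0
b={};r={}
for c in I:
    b[c]=hull(cv2.morphologyEx(finder.outline_of("plug_box",c)[0]["pixels"].astype(np.uint8),cv2.MORPH_OPEN,np.ones((3,3)))>0)
    m=red(I[c]);h=cv2.cvtColor(I[c],cv2.COLOR_RGB2HSV).astype(int)
    r[c]=((h[...,0]<8)|(h[...,0]>172))&(h[...,1]>170)&(h[...,2]>25)&(cv2.dilate(m.astype(np.uint8),np.ones((9,9)))>0)
    r[c]=hull(r[c])
B=np.array([0,0,28.5]);G=np.array([0,-45,58])
bx=[(c,B,[112,150,57],b[c],1) for c in I];gr=[(c,G,[40,14,40],r[c],1) for c in I]
for n,it in(('box',bx),('bs',bx[:1]),('bt',bx[1:]),('grip',gr),('all',bx+gr)):
    v,q=fit([480,96,.11],it);print(n,np.round(v,3),q)
a=v[2]
for sgn in(0,np.pi):
    for yaw in (a+sgn,):
        for p in ((480,50,220),(480,50,66),(500,-110,120),(578,-243,120)):
            print(sgn,p,manip.solve_ik(p,[np.pi,0,yaw]))
tiles=[]
for c,(x,y) in(("top",(125,195)),("scene",(275,180))):
    g=cv2.resize(I[c][y:y+120,x:x+130],None,fx=3,fy=3,interpolation=cv2.INTER_CUBIC)
    for s,c0 in(((112,150,57),B),((40,14,40),G)):
        cv2.polylines(g,[cv2.convexHull(((proj(c,block(v,c0,s))+.5-[x,y])*3).astype(np.int32))],True,(0,255,0),1)
    tiles.append(g)
cv2.imwrite("pics/crop2.png",np.hstack(tiles)[:,:,::-1])
E
```

```text
box [4.80542e+02 9.60790e+01 1.09000e-01] [np.float64(0.975), np.float64(0.978)]
bs [4.81405e+02 9.55900e+01 1.07000e-01] [np.float64(0.978)]
bt [4.80365e+02 9.65110e+01 1.09000e-01] [np.float64(0.979)]
grip [4.75618e+02 9.49800e+01 1.72000e-01] [np.float64(0.651), np.float64(0.814)]
all [4.80436e+02 9.55480e+01 1.06000e-01] [np.float64(0.974), np.float64(0.976), np.float64(0.632), np.float64(0.815)]
0 (480, 50, 220) [-0.40451634  0.16621017  0.27264418  1.9747258  -0.05272253  1.00731775
 -1.5718639 ]
0 (480, 50, 66) [-0.41987271  0.40882175  0.30929095  2.09893304 -0.19843659  0.66085496
 -1.44181388]
0 (500, -110, 120) [-0.26941183  0.3866169   0.52468848  2.00497359 -0.26249228  0.81527009
 -1.05971868]
0 (578, -243, 120) [-0.15616772  0.63272918  0.71799491  1.72228877 -0.48965462  0.97404511
 -0.71607965]
3.141592653589793 (480, 50, 220) [-0.10895945  0.1674253  -0.05603647  1.96529525  0.01102746  1.00915744
  1.50691193]
3.141592653589793 (480, 50, 66) [-0.01321258  0.4012861  -0.17246408  2.08527545  0.10908742  0.66326781
  1.41869513]
3.141592653589793 (500, -110, 120) [ 0.05814125  0.35005177  0.12619255  1.99429627 -0.06016351  0.80071369
  1.89566527]
3.141592653589793 (578, -243, 120) [ 0.16986684  0.53820726  0.25001655  1.71069765 -0.16098852  0.91279159
  2.16169506]
```

View pics/crop2.png

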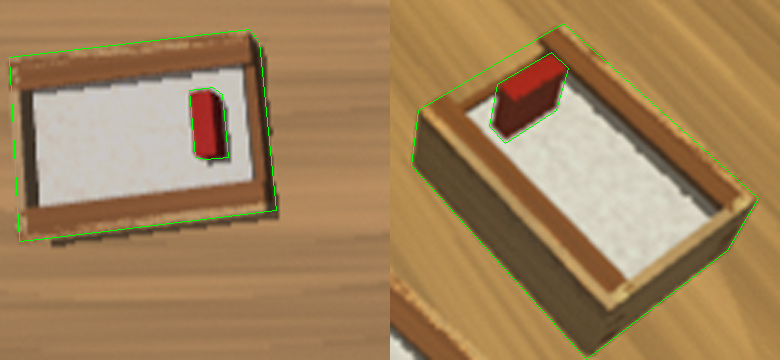

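Both projected outlines sit on the box edges, so the fit is good. Approaching and grasping.

```bash
python3 - <<'E'
from fit import *
a=.108;d=np.array([np.sin(a),-np.cos(a)]);g=np.array([480.5,96])+45*d
manip.reach([*g,180],[np.pi,0,a])
print(status.read_t(),status.read_ee_pos(),status.read_wrist_force())
print(manip.move_linear([*g,68],vel=80,max_force=6))
manip.grab(30)
print(status.read_t(),status.read_ee_pos(),status.read_gripper_width(),status.read_gripper_force(),status.read_wrist_force())
I=[cv2.resize(get_image(c)[y:y+200,x:x+200],None,fx=2,fy=2) for c,x,y in(("scene",240,110),("top",80,130))]
cv2.imwrite("pics/g.png",np.hstack(I)[:,:,::-1])
E
```

```text
3.9583 [485.469998    52.40770593 180.01138275] [0.47578939 0.25984714 0.30345486]
False
6.95 [485.3797481   51.24362564  68.0220513 ] 0.647831417004036 0.0 [ 0.90129297 -0.56272925  0.58550003]
```

View pics/g.png

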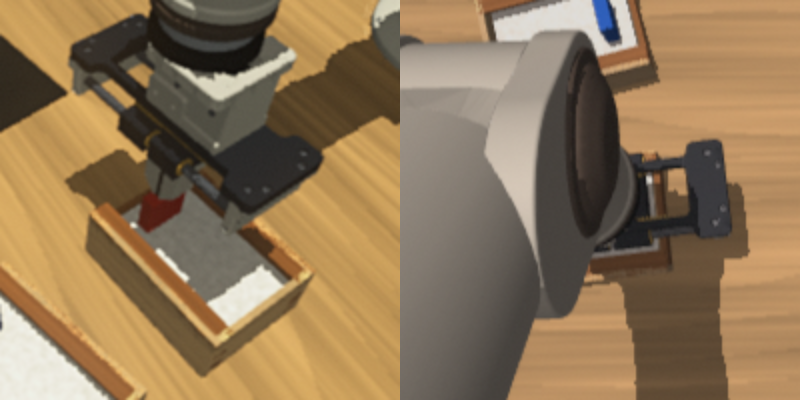

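The jaws closed to 0.6 mm with no force, so the grip was missed. In the scene crop the closed fingers sit near the top of the red grip at about (165,195). I'll back off and check where the lid is before trying again.

```bash
python3 - <<'E'
from fit import *
im=get_image("scene");p=np.array(status.read_ee_pos())
for z in(25,0,-30):print(z,proj("scene",p[None]-[0,0,z]))
print('model grip',proj("scene",block((480.5,96,.108),np.array([0,-45,58]),[40,14,40])).round(1).tolist(), 'red now',np.argwhere(red(im)).min(0),np.argwhere(red(im)).max(0))
g=cv2.resize(im[150:250,270:400],None,fx=6,fy=6,interpolation=cv2.INTER_CUBIC)
for z in(25,0): 
    q=(proj("scene",p[None]-[0,0,z])[0]+.5-[270,150])*6;cv2.circle(g,tuple(int(i) for i in q),4,(0,255,0),-1)
cv2.polylines(g,[cv2.convexHull(((proj("scene",block((480.5,96,.108),np.array([0,-45,58]),[40,14,40]))+.5-[270,150])*6).astype(np.int32))],True,(0,255,255),1)
cv2.imwrite("pics/h.png",g[:,:,::-1]);print(status.read_qpos(),status.read_orientation(),status.read_gripper_width(),status.read_gripper_force())
E
```

```text
25 [[319.33445452 217.56180759]]
0 [[321.44093513 208.87699015]]
-30 [[324.15125094 197.70261813]]
model grip [[324.6, 211.3], [328.3, 197.2], [307.7, 222.0], [310.5, 208.1], [330.1, 216.5], [334.0, 202.5], [313.0, 227.4], [316.2, 213.6]] red now [207 312] [224 330]
[-0.36959464  0.40757305  0.24899038  2.08360503 -0.15834074  0.66784203
 -1.47836579] [3.14156261e+00 3.76774365e-05 1.07968022e-01] 0.47122539931480334 0.0
```

View pics/h.png

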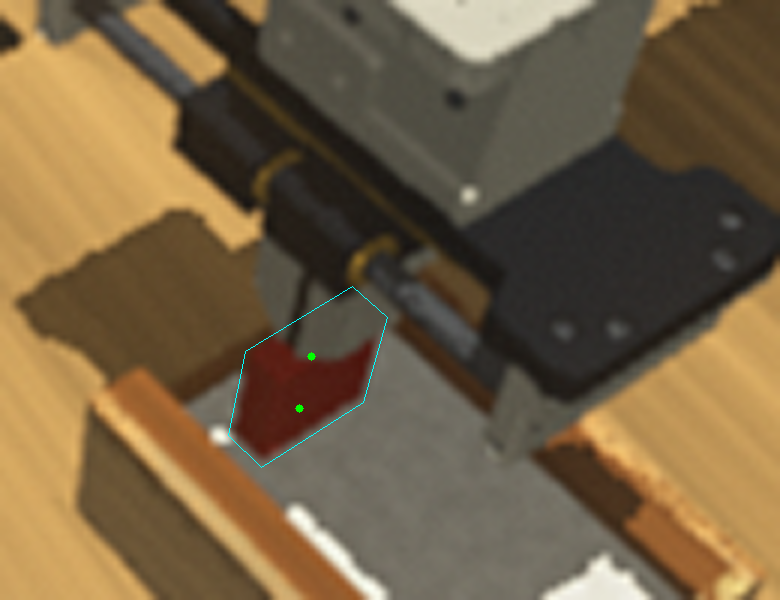

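The closed fingertips appear at about (310,350) in the crop. That is at the top face of the grip (z≈78), not at the z=43 I expected, so the tool seems to sit about 30 mm higher than its reading. I'll open the jaws and probe down gently until the fingertip touches the lid.

```bash
python3 - <<'E'
from fit import *
manip.open_jaws();print(status.read_gripper_width(),status.read_wrist_force())
p=np.array(status.read_ee_pos())
a=get_image("scene")
print(manip.move_linear([p[0],p[1],36],vel=30,max_force=3))
print(status.read_t(),status.read_ee_pos(),status.read_wrist_force())
b=get_image("scene")
cv2.imwrite("pics/i.png",np.hstack([cv2.resize(i[150:270,270:400],None,fx=3,fy=3,interpolation=cv2.INTER_CUBIC) for i in(a,b)])[:,:,::-1])
E
```

```text
92.33049661076153 [-0.57649799 -0.4509206  -0.08395086]
False
9.825 [485.55936546  51.31653103  36.17286244] [-0.77536791 -0.45094252 -0.04574999]
```

View pics/i.png

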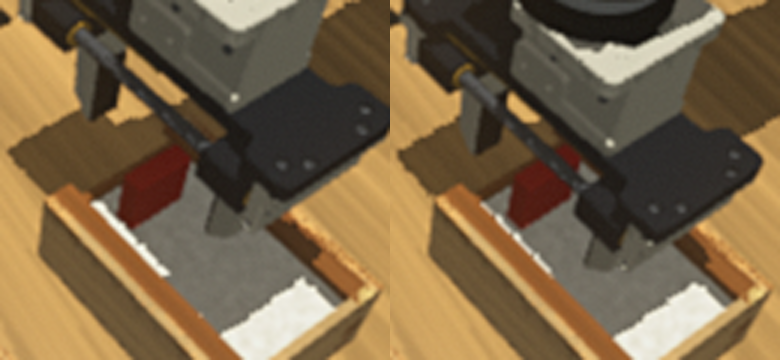

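Confirmed: at a reading of z=36 nothing is touched, and the tips are still above the lid ((207,270) in the right panel). I'll keep probing down.

```bash
python3 - <<'E'
from fit import *
p=np.array(status.read_ee_pos())
print(manip.move_linear([p[0],p[1],10],vel=20,max_force=3))
e=status.read_ee_pos()
print(status.read_t(),e,status.read_wrist_force())
b=get_image("scene")
g=cv2.resize(b[150:270,270:400],None,fx=5,fy=5,interpolation=cv2.INTER_CUBIC)
a=.108;u=np.array([-np.sin(a),np.cos(a),0])
for s in(46,65,-46):
    for t in(-9.5,9.5):
        q=np.array([485.4,51.3,38])+u*s+t*np.array([np.cos(a),np.sin(a),0])
        cv2.circle(g,tuple(int(i) for i in (proj("scene",q[None])[0]+.5-[270,150])*5),3,(0,255,0),-1)
cv2.imwrite("pics/j.png",g[:,:,::-1])
E
```

```text
True
10.5 [485.5372774   51.38158309  27.664279  ] [-0.83521707  0.7106765   5.52895039]
```

View pics/j.png

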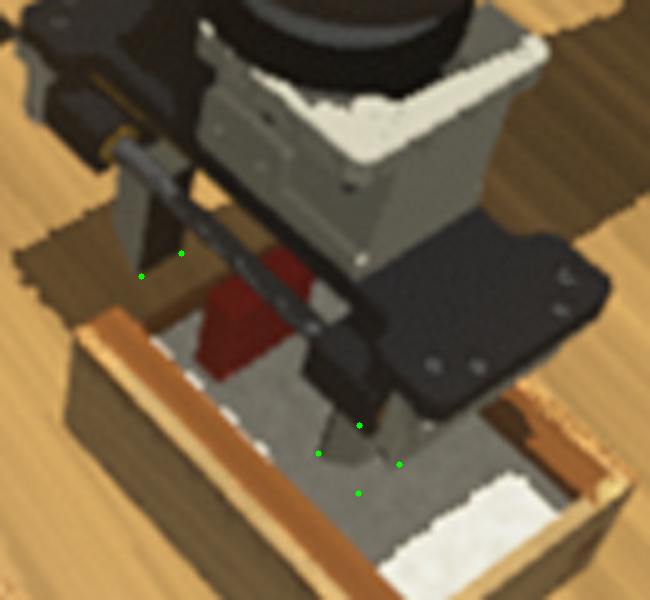

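The tip touches the lid (z=38) at a reading of 27.7, so the true tip height is the reading plus 10. Laterally the finger edges match the predicted points ((318,453), (140,275)). I'll raise 4 mm, grip and lift.

```bash
python3 - <<'E'
from fit import *
p=np.array(status.read_ee_pos());
manip.move_linear([485.4,51.3,32],vel=30)
manip.grab(30)
st=lambda:print(np.round(status.read_t(),2),np.round(status.read_ee_pos(),1),round(status.read_gripper_width(),1),round(status.read_gripper_force(),1),np.round(status.read_wrist_force(),1))
st()
if 10<status.read_gripper_width()<18:
    manip.move_linear([485.4,51.3,42],vel=30);st()
    a=.108;d=np.array([np.sin(a),-np.cos(a)])
    print(manip.move_linear([*(np.array([485.4,51.3])+40*d),42],vel=40,max_force=12));st()
im=get_image("scene")
cv2.imwrite("pics/k.png",cv2.resize(im[130:290,220:420],None,fx=3,fy=3,interpolation=cv2.INTER_CUBIC)[:,:,::-1])
E
```

```text
12.04 [485.4  51.3  32. ] 13.5 30.0 [-0.9 -0.2  0.1]
12.52 [485.6  51.4  42.3] 13.8 30.0 [-0.1  0.3 -0.7]
False
13.68 [489.7  11.9  42. ] 13.8 30.0 [ 0.3  0.7 -1.2]
```

View pics/k.png

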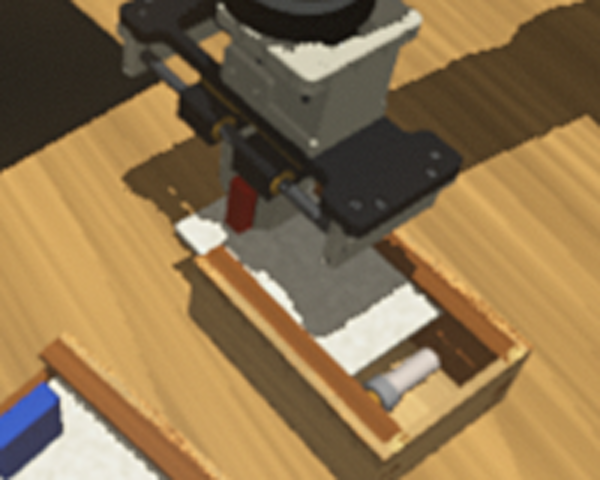

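The lid is held, over the lip and 40 mm out; the plug shows in the box behind it at (405,375). I'll finish the slide and lower the lid onto the mat with the force guard on.

```bash
python3 - <<'E'
from fit import *
st=lambda:print(np.round(status.read_t(),2),np.round(status.read_ee_pos(),1),round(status.read_gripper_width(),1),round(status.read_gripper_force(),1),np.round(status.read_wrist_force(),1))
a=.108;d=np.array([np.sin(a),-np.cos(a)]);s=np.array([485.4,51.3])
if manip.move_linear([*(s+158*d),42],vel=60,max_force=15): st();raise SystemExit
manip.dwell(.1);st()
t=np.array([578.3,-243.3])+45*d
manip.move_linear([*(s+160*d),65],vel=80)
manip.move_linear([*t,65],vel=120)
manip.move_linear([*t,14],vel=60,max_force=6)
print(manip.move_linear([*t,1],vel=12,max_force=2.5));manip.dwell(.2);st()
im=get_image("scene")
cv2.imwrite("pics/l.png",cv2.resize(im[80:230,110:310],None,fx=3,fy=3,interpolation=cv2.INTER_CUBIC)[:,:,::-1])
E
```

```text
15.94 [ 502.4 -105.5   42. ] 13.9 30.0 [ 0.6  0.3 -1.5]
True
20.17 [ 583.1 -288.     4.1] 13.7 30.0 [0.1 0.2 5.6]
```

View pics/l.png

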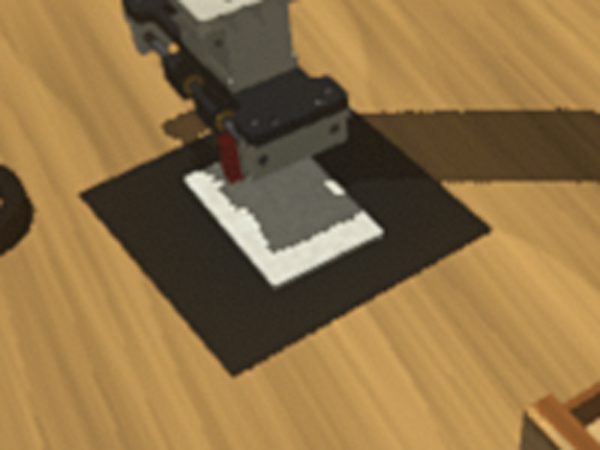

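The lid lies flat, with its centre at about (285,222) on the mat's centre. Contact came at the expected height. Releasing and backing off straight up.

```bash
python3 - <<'E'
from fit import *
manip.open_jaws();p=np.array(status.read_ee_pos())
manip.move_linear([p[0],p[1],160],vel=100);manip.dwell(.4)
m=ray("scene",[0,0],0)
get_image("scene")
for t,z in(("red_lid",4),("mat",0)):
    for f in finder.place_of(t,"scene")[:1]:print(t,ray("scene",f["pixel"],z),f["score"])
print(status.read_t(),status.read_gripper_width(),status.read_wrist_force())
print(workorder.close_job())
E
```

```text
red_lid [[ 579.87865059 -232.56531794    4.        ]] 0.93
23.775 91.83401521996696 [-0.89823491 -0.30001002 -0.5075755 ]
the job is handed in; nothing more can be done
None
```

The red-grip lid is out of its box and released flat, grip up, on the black mat about 11 mm from its centre by the last camera check. The blue-grip lid was not touched, and I handed the job in at about 24 s; no verdict came back.

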